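Carry the row of sample bottles over to the analyser tray in order

TASK

Move the four amber sample bottles from the blue wire rack into the white tray in the same order, each to the same place counted from the yellow end: the bottle next to the rack's yellow end goes next to the tray's yellow end, and so on. Their place is the only record of which sample is which, so carry each one straight across without standing it on the bench in between. Set each down gently and upright, and leave the wash bottle, tip box and timer where they are.

Things in the scene. Friction and masses are not known exactly. Their poses are not given: they have to be found in the camera images.
- bottle_red: Amber (brown) glass bottle with a red screw cap, upright in any one of the rack's four places (cap colour does not give the place). Origin: centre of its underside, z up its axis; round, yaw means nothing. 91 mm tall: body 46 mm in diameter up to 54 mm, narrower neck, cap 41 mm in diameter from 66 to 91 mm (grip it there, from any side, at about 78 mm). 0.10 to 0.17 kg.
- bottle_blue: Amber (brown) glass bottle with a blue screw cap, upright in any one of the rack's four places (cap colour does not give the place). Origin: centre of its underside, z up its axis; round, yaw means nothing. 91 mm tall: body 46 mm in diameter up to 54 mm, narrower neck, cap 41 mm in diameter from 66 to 91 mm (grip it there, from any side, at about 78 mm). 0.10 to 0.17 kg.
- bottle_green: Amber (brown) glass bottle with a green screw cap, upright in any one of the rack's four places (cap colour does not give the place). Origin: centre of its underside, z up its axis; round, yaw means nothing. 91 mm tall: body 46 mm in diameter up to 54 mm, narrower neck, cap 41 mm in diameter from 66 to 91 mm (grip it there, from any side, at about 78 mm). 0.10 to 0.17 kg.
- bottle_white: Amber (brown) glass bottle with a white screw cap, upright in any one of the rack's four places (cap colour does not give the place). Origin: centre of its underside, z up its axis; round, yaw means nothing. 91 mm tall: body 46 mm in diameter up to 54 mm, narrower neck, cap 41 mm in diameter from 66 to 91 mm (grip it there, from any side, at about 78 mm). 0.10 to 0.17 kg.
- old_rack: Blue wire rack, fixed, any yaw, 72 x 306 mm, 48 mm high. Origin: centre of underside; y along the row towards its one yellow end plate, x across. Places 1 to 4 at y = +105 (by the yellow end), +35, -35, -105 mm, x = 0, floor at z = 8 mm; bottles stand within 5 mm of these. Wire guard at 36 mm height, opening 59 x 66 mm round each place. To the robot's left or right, the tray on the other side.
- new_tray: White tray, fixed, any yaw, empty at the start, 80 x 309 mm. Origin: centre of underside; y along the row towards its one yellow end (wall and lip, 40 mm high), x across. Places 1 to 4 at y = +105 (by the yellow end), +35, -35, -105 mm, x = 0: 64 mm square compartments with a grey round mat, floor at z = 8 mm, walls 6 mm thick and 30 to 32 mm high above the bench.
- wash_bottle: Bystander: loose white plastic bottle with a red cap, 60 mm in diameter, 150 mm tall, beyond the rack and tray near the middle. Origin: centre of its underside, z up.
- tip_box: Bystander: loose blue box of pipette tips with a pale clear lid, 84 by 122 mm, 58 mm high, on the far left. Origin: centre of its underside, z up.
- timer: Bystander: loose black bench timer lying flat, 62 by 74 mm, 20 mm high, on the far right. Origin: centre of its underside, z up.
Not all that is in view belongs to the job. Leave any black or pink look-alike of the bottle_red alone. Leave any black look-alike of the bottle_green alone.

How it is judged:
By the outcome, as a careful person would: the job done as asked, in the order asked, and still so for the second after the job is handed in, with the robot touching nothing.
It also fails if it takes over 115 s, if anything falls off the work surface, if the arm or the gripper's body presses on something with over 40 N, if the wrist force passes 120 N, or if a joint passes its speed limit or range.

ROBOT

A 6-joint arm with a two-finger parallel gripper is mounted at the origin on the work surface. World frame = base frame: x ahead of the robot, y to its left, z up, the work surface at z = 0. Lengths are in mm, angles in degrees, forces in N, time in s.
With the tool pointing down it reaches from about 375 to 900 mm from the base axis. Payload 3.1 kg.
Tool frame: the origin (TCP) lies midway between the tips of the shut fingers; the grasp point (between the pads) lies arm.grasp_offset behind it (arm.grasp_offset is the distance from the TCP to the grasp point, in mm); z points along the fingers, y is the line along which they close (so a half turn about z gives the same grasp; the last joint's range is limited). The gripper opens to 87 mm and grips with 3 to 60 N. Pads are 19 mm wide; open, the fingers measure 117 mm over their backs; the gripper's body (75 mm by 190 mm) begins 51 mm behind the grasp point.
Start: joints at [62.71, 30.224, 82.088, -0, 67.689, -10.227], TCP at [183.345, 597.479, 222.548] pointing down, gripper open.
Joint ranges: [-176.69, 176.69], [-43.24, 126.21], [12.49, 139.97], [-82, 262], [0, 151.66], [-163.58, 163.58]. Speed limits (degrees/s): [159.86, 159.86, 180, 180, 180, 180].

INTERFACE

Orientations are given as [roll, pitch, yaw] about the fixed x, y, z axes, in that order (R = Rz(yaw) Ry(pitch) Rx(roll)).
In Python, from rig import arm, cams, workorder gives the robot as it stands.
- The arm moves only by the shell command python3 -m pendant 'ROWS' [OPENING] [FORCE]. ROWS is JSON, a list that holds one entry, the list of rows, each a list of 6 numbers: the shift along the tool's x, y, z as a fraction of full scale, then the turn, a rotation vector about the tool's x, y, z as a fraction of full scale. A call has 1 to 12 rows; each row shifts and turns the commanded pose from where the row before left it, along the tool's axes as they then stand; what a row does not reach is not made up. Full scale, the value 1, is 0.3 m for a shift and 180 degrees for a turn. A row lasts 1/12 s, in which the tool goes at most 41.7 mm and 7.16 degrees, less where a joint would pass 70% of its speed; a pose out of reach is approached as far as the arm can. A call with a number of a shift or a turn outside -1 to 1 is refused whole. A call with a gripper value outside its range is refused whole. OPENING is the closure, from 0 (fully open) to 1 (shut), set as the call begins (- or left out, the last holds). The fingers move at their own pace and stop on an object; FORCE is the grip in N (left out, the last holds). Time passes only in rows, so rows that do not move let the fingers close. It gives the time, the measured TCP pose, the force, the opening and the grip force at its end, in the units of the state.
- arm.get_state(): the state, without advancing time (a new reading comes with each control period).
- cams.snapshot(name): name is "scene" or "side" or "wrist"; returns a dict with "image" (420x560x3 uint8, red, green, blue), "intrinsics" (3x3 intrinsics, pixels), "D" ([k1, k2, p1, p2, k3] as OpenCV has them; the pictures are not rectified), "R" (3x3) and "t" (3): a world point X has camera coordinates R X + t. Camera axes: x right, y down, z forward; pixel columns grow to the right and rows downward; lengths in mm; the calibration is good to about 2 mm. A picture is of the moment at which its call begins. There is no depth.
- workorder.close_job(): hands the job in; it is judged then, once.
The state is a dict: "t": time; "joints": joint angles; "joint_vel": joint speeds; "joint_torque": joint torques, N m; "ee_pos": TCP position; "tool_rot": TCP orientation; "force": force on the tool from outside, world axes, zero at the start; "wrist_torque": the same for the moment, N m; "finger_gap": finger opening in mm; "grasp_force": force on a finger pad.
Only numpy, scipy, OpenCV 4.12 (cv2) and the standard library are available. Lean on these libraries where they do the work, as an engineer would, in place of code of your own. Each camera call takes 0.05 s, during which the arm holds its last target. There are 200 camera calls.

## Working session

There is one attempt and no reset: what is moved stays moved. The work goes in short steps, Python scripts to look and compute and a shell command to move; the robot and the scene stay as the last step left them, time stands still between calls to the robot, and variables do not carry over. Pictures are saved under pics/ and viewed, at most 14 in all, crops included, and the job is handed in when it is done.

```bash
ls; mkdir -p pics; python3 - <<'E'
from rig import arm,cams
import cv2
print(arm.get_state(), arm.grasp_offset)
for n in ["scene","side","wrist"]:
    s=cams.snapshot(n); cv2.imwrite(f"pics/{n}0.png",s["image"][:,:,::-1])
    import numpy as np
    print(n,s["intrinsics"].tolist(),s["D"],(-s["R"].T@s["t"]).round(1))
E
```

```text
pics
{'t': 0.0, 'joints': array([ 6.27105512e+01,  3.02808601e+01,  8.21571563e+01, -2.61105493e-04,
        6.76893814e+01, -1.02281020e+01]), 'joint_vel': array([ 0.03564167, -0.10466896,  0.10382385, -0.01680194, -0.0580702 ,
       -0.02870141]), 'joint_torque': array([-5.79813022e-04, -4.40032876e+01, -1.76592100e+01,  6.33171550e-02,
        5.80625923e-02, -1.56423148e-04]), 'ee_pos': array([183.0072234 , 596.82868274, 221.54706136]), 'tool_rot': array([-1.79874584e+02, -2.23841850e-02,  1.62938728e+02]), 'force': array([ 0.19083789, -0.73792877,  0.29186546]), 'wrist_torque': array([-0.00291263, -0.02196614,  0.00071067]), 'grasp_force': 0.0, 'finger_gap': 87.08381418803349} 18.700000000000003
scene [[474.6613333025449, 0.0, 283.5525701209198], [0.0, 474.6613333025449, 201.27209519202293], [0.0, 0.0, 1.0]] [-0.15923612  0.          0.          0.          0.        ] [1239.2  456.8  817.6]
side [[457.0687324413816, 0.0, 276.4314486895282], [0.0, 457.0687324413816, 210.56892484724625], [0.0, 0.0, 1.0]] [-0.03115459  0.          0.          0.          0.        ] [ 479.9 -804.2  700.1]
wrist [[336.44106998043986, 0.0, 277.39183834821915], [0.0, 336.44106998043986, 209.35213945479052], [0.0, 0.0, 1.0]] [-0.04147782  0.          0.          0.          0.        ] [119.8 616.6 384.1]
```

View pics/scene0.png

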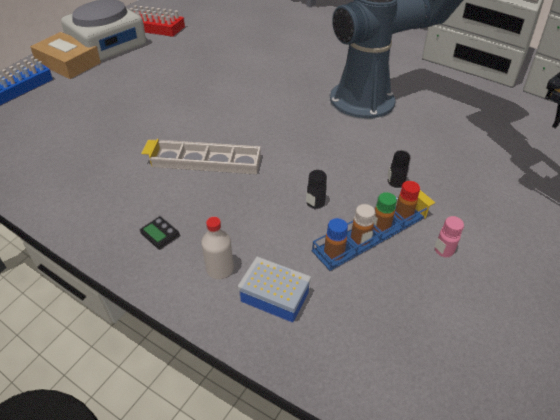

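View pics/side0.png

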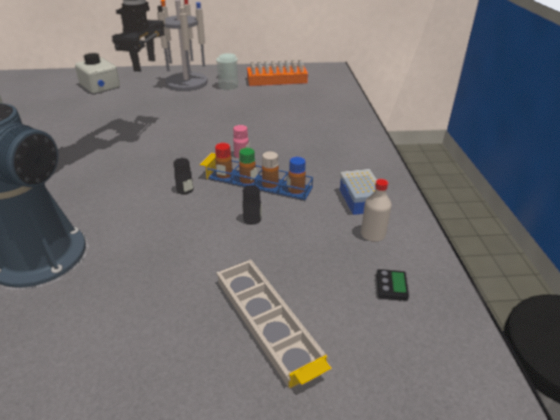

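View pics/wrist0.png

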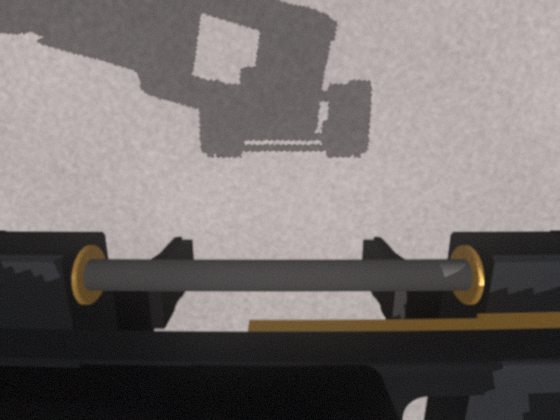

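Scene picture: the rack is at about (375,230) with its yellow end at (425,203). The caps, counted from that end, are red (409,190), green (386,203), white (365,217) and blue (337,230). The tray is at about (205,155) with its yellow end at (151,148).

Things that could be mistaken for a target: black bottles at (317,188) and (400,168), and a pink bottle at (452,228), all outside the rack. The wash bottle's red cap is at (214,225). My choice is the four amber bottles standing inside the rack.

```bash
cat > h.py <<'E'
import numpy as np, cv2
from rig import cams, arm
def snap(n): return cams.snapshot(n)
def ray(s,uv):
    p=cv2.undistortPoints(np.array([[uv]],float),s["intrinsics"],np.array(s["D"],float))[0,0]
    d=s["R"].T@np.array([p[0],p[1],1]); return -s["R"].T@s["t"], d/np.linalg.norm(d)
def plane(s,uv,z):
    o,d=ray(s,uv); return o+d*(z-o[2])/d[2]
def tri(rs):
    A=sum(np.eye(3)-np.outer(d,d) for o,d in rs); b=sum((np.eye(3)-np.outer(d,d))@o for o,d in rs)
    X=np.linalg.solve(A,b); return X, max(np.linalg.norm((np.eye(3)-np.outer(d,d))@(X-o)) for o,d in rs)
def mask(im,c):
    h=cv2.cvtColor(im,cv2.COLOR_RGB2HSV).astype(int); H,S,V=h[...,0],h[...,1],h[...,2]
    return {"red":((H<5)|(H>174))&(S>190)&(V>90),"green":(H>50)&(H<80)&(S>110),"blue":(H>103)&(H<118)&(S>150)&(V>110),
     "white":(S<60)&(V>145),"yellow":(H>20)&(H<32)&(S>150)&(V>100),"mat":(S<45)&(V>95)&(V<165)}[c].astype(np.uint8)
def blobs(im,c,box=None,amin=20):
    m=mask(im,c)
    if box: k=np.zeros_like(m); x0,y0,x1,y1=box; k[y0:y1,x0:x1]=1; m=m*k
    n,l,st,ce=cv2.connectedComponentsWithStats(m,connectivity=4)
    return [(ce[i],st[i]) for i in range(1,n) if st[i][4]>=amin]
E
python3 - <<'E'
from h import *
a,b=snap("scene"),snap("side")
for c,ba,bb in [("red",(395,175,425,205),(205,135,240,165)),("green",(370,190,402,215),(235,145,260,172)),("white",(350,200,380,230),(258,148,283,172)),("blue",(322,215,352,243),(285,155,310,175)),("yellow",(135,135,165,165),(280,345,340,390)),("yellow",(410,185,440,220),(190,145,220,180))]:
    A=max(blobs(a["image"],c,ba,5),key=lambda q:q[1][4]);B=max(blobs(b["image"],c,bb,5),key=lambda q:q[1][4])
    X,e=tri([ray(a,A[0]),ray(b,B[0])]); print(c,A[1],A[0].round(1),B[1],B[0].round(1),X.round(1),round(e,1))
o=[]
for s,(x0,y0,x1,y1),f in [(a,(300,160,460,270),5),(b,(180,120,330,210),5),(a,(135,130,270,180),5),(b,(210,250,340,390),3)]:
    o.append(cv2.resize(s["image"][y0:y1,x0:x1],None,fx=f,fy=f))
W=800
def fit(i): k=min(400/i.shape[1],300/i.shape[0]); i=cv2.resize(i,None,fx=k,fy=k); return cv2.copyMakeBorder(i,0,300-i.shape[0],0,400-i.shape[1],0)
q=[fit(i) for i in o]
cv2.imwrite("pics/crop1.png",np.vstack([np.hstack(q[:2]),np.hstack(q[2:])])[:,:,::-1])
E
```

```text
red [401 181  18  20 261] [409.6 190.2] [216 144  13   7  63] [222.1 146.6] [419.3 302.4  90.9] 4.2
green [377 193  19  20 306] [386.3 202.5] [240 148  14  15 155] [246.9 154.7] [483.6 269.9  84.7] 0.8
white [356 204  19  15 224] [365.  210.6] [262 151  16   9 109] [269.8 155. ] [543.5 243.4  96.8] 0.8
blue [328 219  19  21 319] [336.7 228.7] [291 158  14  14 128] [297.7 163.3] [614.1 212.2  87.3] 0.7
yellow [142 139  17  18 183] [150.7 147.4] [289 355  42  32 652] [309.  371.3] [ 570.8 -363.6   32.4] 0.5
yellow [416 190  18  21 196] [423.3 201.2] [200 153  16  15 145] [209.2 160.9] [376.3 331.8  32.5] 1.4
```

View pics/crop1.png

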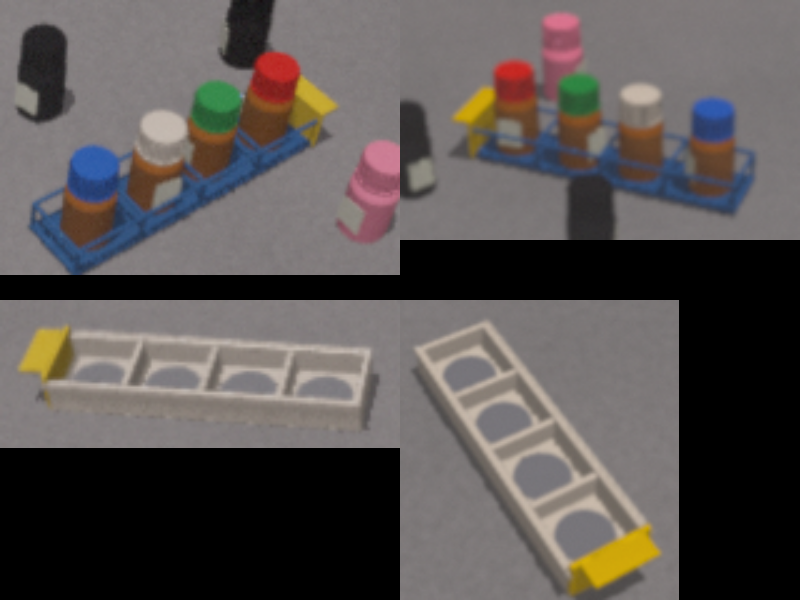

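The crop confirms the choice: from the yellow end, the rack holds red, green, white and blue amber bottles. The black and pink bottles stand outside it. The tray is empty, with the yellow end at (568,-363).

```bash
python3 - <<'E'
from h import *
a,b=snap("scene"),snap("side")
# tray mats: dark-bluish ellipses inside tray boxes
for s,(x0,y0,x1,y1) in [(a,(150,140,262,172)),(b,(215,258,330,378))]:
    im=s["image"][y0:y1,x0:x1].astype(int); 
    m=((im[...,2]-im[...,0]>4)).astype(np.uint8)
    m=cv2.morphologyEx(m,cv2.MORPH_OPEN,np.ones((2,2)))
    n,l,st,ce=cv2.connectedComponentsWithStats(m,connectivity=4)
    for i in range(1,n):
        if st[i][4]>40: uv=ce[i]+[x0,y0]; print(st[i],uv.round(1),plane(s,uv,8).round(1))
# lookalikes
for n,s,uv in [("blkA",a,(315,205)),("blkB",a,(398,184)),("pink",a,(446,250))]: print(n,plane(s,uv,3).round(0))
w=snap("wrist"); print(w["R"].round(3))
from scipy.spatial.transform import Rotation as R
st=arm.get_state();T=R.from_euler("xyz",st["tool_rot"],degrees=True).as_matrix()
print("cam in tool",(T.T@(-w["R"].T@w["t"]-st["ee_pos"])).round(1),"R cam->tool",(T.T@w["R"].T).round(3))
E
```

```text
blkA [502. 104.   3.]
blkB [321. 249.   3.]
pink [470. 426.   3.]
[[ 0.293  0.956  0.001]
 [ 0.928 -0.285  0.241]
 [ 0.231 -0.07  -0.97 ]]
cam in tool [ 6.630e+01 -1.000e-01 -1.623e+02] R cam->tool [[ 0.    -0.97  -0.241]
 [ 1.     0.     0.001]
 [-0.001 -0.241  0.97 ]]
```

```bash
python3 - <<'E'
from h import *
a,b=snap("scene"),snap("side")
print(b["image"][284,242],b["image"][308,259],a["image"][158,222],a["image"][157,245], b["image"][300,200])
for s,(x0,y0,x1,y1) in [(a,(150,140,262,172)),(b,(215,258,330,378))]:
    im=s["image"][y0:y1,x0:x1].astype(int)
    r=im[...,0]-im[...,2]; g=im.sum(2)/3
    tray=((r>10)&(g>120)).astype(np.uint8)
    cs,_=cv2.findContours(tray,cv2.RETR_EXTERNAL,cv2.CHAIN_APPROX_NONE); c=max(cs,key=cv2.contourArea)
    k=np.zeros_like(tray); cv2.drawContours(k,[cv2.convexHull(c)],-1,1,-1)
    h=cv2.erode(k,np.ones((3,3)))*(r<=7).astype(np.uint8)
    n,l,st,ce=cv2.connectedComponentsWithStats(h,connectivity=4)
    for i in range(1,n):
        if st[i][4]>25: uv=ce[i]+[x0,y0]; print(st[i],uv.round(1),plane(s,uv,8).round(1))
E
```

```text
[118 116 121] [120 118 122] [126 123 126] [126 123 127] [124 121 120]
[10 11 17  7 92] [168.6 154.4] [ 547.6 -324.9    8. ]
[34 13 18  7 98] [193.3 156.1] [ 517.6 -262.3    8. ]
[ 60  14  18   8 104] [218.8 157.7] [ 486.4 -199.3    8. ]
[ 85  16  19   7 107] [244.4 159.4] [ 455.8 -136.8    8. ]
[ 16  19  23  15 248] [241.1 283.4] [ 459.6 -129.7    8. ]
[ 31  40  25  18 317] [257.4 306. ] [ 490.9 -193.6    8. ]
[ 48  64  27  21 391] [275.4 331.1] [ 522.1 -257.5    8. ]
[ 67  90  28  23 415] [294.9 358.2] [ 552.3 -319.     8. ]
```

```bash
python3 -m pendant '[[[0,0,-0.05,0,0,0.0388],[0,0,-0.06,0,0,0.0388],[0,0,-0.06,0,0,0.0388],[0,0,-0.05,0,0,0.0388],[-0.05,0,0,0,0,0],[-0.1,0,0,0,0,0],[-0.125,0,-0.02,0,0,0],[-0.125,0,-0.02,0,0,0],[-0.125,0,-0.02,0,0,0],[-0.125,0,-0.02,0,0,0],[-0.125,0,-0.02,0,0,0],[-0.125,0,-0.02,0,0,0]]]' 0
python3 -m pendant '[[[-0.125,0,0,0,0,0],[-0.125,0,0,0,0,0],[-0.125,0,0,0,0,0],[-0.125,0,0,0,0,0],[-0.125,0,0,0,0,0],[-0.125,0,0,0,0,0],[-0.1,-0.02,0,0,0,0],[-0.05,0,0,0,0,0],[0,0,0,0,0,0],[0,0,0,0,0,0],[0,0,0,0,0,0]]]'
python3 - <<'E'
from h import *
w=snap("wrist"); cv2.imwrite("pics/w1.png",w["image"][:,:,::-1])
E
```

```text
t: 1.5
ee_pos: [375.2, 403.8, 323.8]
tool_rot: [-179.9, 0.0, 135.2]
force: [1.2, 0.4, -0.7]
finger_gap: 87.0
grasp_force: 0.0
t: 2.42
ee_pos: [559.6, 212.2, 324.1]
tool_rot: [-179.9, -0.1, 135.1]
force: [0.3, 0.1, -0.4]
finger_gap: 87.3
grasp_force: 0.0
```

View pics/w1.png

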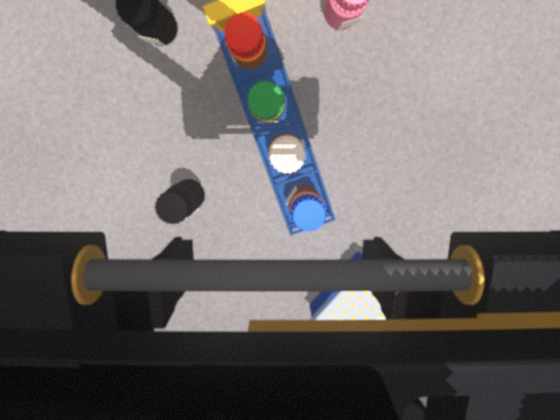

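The wrist view shows red at (245,35), green (267,101), white (287,153) and blue (309,212) inside the rack. The yellow plate is at (235,10). Black look-alikes are at (150,18) and (180,200), and the pink one is at (348,8).

```bash
python3 - <<'E'
from h import *
a,b,w=snap("scene"),snap("side"),snap("wrist")
P=[]
for c,box,bs,bb in [("red",(222,10,272,62),(395,175,425,205),(205,135,240,165)),("green",(245,78,292,125),(370,190,402,215),(235,145,260,172)),("white",(264,130,310,178),(350,200,380,230),(258,148,283,172)),("blue",(288,190,330,233),(322,215,352,243),(285,155,310,175))]:
    m=mask(w["image"],c); k=np.zeros_like(m); k[box[1]:box[3],box[0]:box[2]]=1; m*=k
    m=cv2.morphologyEx(m,cv2.MORPH_CLOSE,np.ones((9,9)));m=cv2.morphologyEx(m,cv2.MORPH_OPEN,np.ones((5,5)))
    cs,_=cv2.findContours(m,cv2.RETR_EXTERNAL,cv2.CHAIN_APPROX_NONE); q=max(cs,key=cv2.contourArea)
    (u,v),r=cv2.minEnclosingCircle(q); x,y,ww,hh=cv2.boundingRect(q)
    A=max(blobs(a["image"],c,bs,5),key=lambda t:t[1][4])[0];B=max(blobs(b["image"],c,bb,5),key=lambda t:t[1][4])[0]
    X,e=tri([ray(w,(u,v)),ray(a,A),ray(b,B)]) if c in("green","blue") else tri([ray(w,(u,v)),ray(a,A)])
    p=plane(w,(u,v),97); P.append(p[:2]); print(c,(round(u),round(v)),round(r,1),(x,y,ww,hh),"tri",X.round(1),round(e,1),"z97",p.round(1))
P=np.array(P); print(np.diff(P,axis=0).round(1), np.linalg.norm(np.diff(P,axis=0),axis=1).round(1))
E
```

```text
Traceback (most recent call last):
ValueError: max() iterable argument is empty
```

```bash
python3 - <<'E'
from h import *
a,b,w=snap("scene"),snap("side"),snap("wrist")
P=[]
for c,box,A,B in [("red",(222,10,272,62),(409.6,190.2),None),("green",(245,78,292,125),(386.3,202.5),(246.9,154.7)),("white",(264,130,310,178),(365,210.6),(269.8,155)),("blue",(288,190,330,233),(336.7,228.7),(297.7,163.3))]:
    m=mask(w["image"],c); k=np.zeros_like(m); k[box[1]:box[3],box[0]:box[2]]=1; m*=k
    m=cv2.morphologyEx(m,cv2.MORPH_CLOSE,np.ones((9,9)));m=cv2.morphologyEx(m,cv2.MORPH_OPEN,np.ones((5,5)))
    cs,_=cv2.findContours(m,cv2.RETR_EXTERNAL,cv2.CHAIN_APPROX_NONE)
    q=max(cs,key=cv2.contourArea)
    (u,v),r=cv2.minEnclosingCircle(q); x,y,ww,hh=cv2.boundingRect(q)
    X,e=tri([ray(w,(u,v)),ray(a,A)]+([ray(b,B)] if B else []))
    p=plane(w,(u,v),97); P.append(p[:2]); print(c,(round(u),round(v)),round(r,1),(x,y,ww,hh),"tri",X.round(1),round(e,1),"z97",p.round(1))
P=np.array(P); print(np.diff(P,axis=0).round(1), np.linalg.norm(np.diff(P,axis=0),axis=1).round(1))
E
```

```text
red (242, 35) 21.7 (225, 14, 36, 43) tri [416.7 300.7  83.6] 0.8 z97 [419.6 300.1  97. ]
green (265, 99) 19.2 (247, 81, 36, 37) tri [482.9 270.4  84.4] 1.2 z97 [483.  270.5  97. ]
white (284, 159) 26.5 (264, 136, 41, 42) tri [543.9 241.   97.6] 2.9 z97 [544.7 238.2  97. ]
blue (306, 208) 24.4 (288, 191, 41, 38) tri [611.4 213.3  85.3] 4.1 z97 [604.7 215.9  97. ]
[[ 63.5 -29.6]
 [ 61.7 -32.3]
 [ 59.9 -22.2]] [70.  69.6 63.9]
```

```bash
cat >> h.py <<'E'
from scipy.spatial.transform import Rotation as Ro
def delta(x,y,z):
    s=arm.get_state(); T=Ro.from_euler("xyz",s["tool_rot"],degrees=True)
    d=T.inv().apply(np.array([x,y,z])-s["ee_pos"]); print("ee",s["ee_pos"].round(1),"d_tool mm",d.round(1),"units",(d/300).round(4))
E
python3 - <<'E'
from h import *
w=snap("wrist")
im=w["image"].astype(int)[190:235,285:335]; m=((im[...,2]>150)&(im[...,2]-im[...,0]>60)).astype(np.uint8)
m=cv2.morphologyEx(m,cv2.MORPH_OPEN,np.ones((5,5)))
cs,_=cv2.findContours(m,0,1);q=max(cs,key=cv2.contourArea);(u,v),r=cv2.minEnclosingCircle(q);print(u+285,v+190,r,plane(w,(u+285,v+190),97))
print(plane(w,(309,213),97))
delta(612,212,120)
E
```

```text
305.869047164917 210.0 21.71454620361328 [606.9142032  214.31887499  97.        ]
[612.24564284 214.41742473  97.        ]
ee [560.6 212.1 324.7] d_tool mm [-36.5  36.2 204.7] units [-0.1215  0.1208  0.6824]
```

```bash
python3 -m pendant '[[[-0.031,0.031,0.04,0,0,0],[-0.031,0.031,0.1,0,0,0],[-0.031,0.031,0.12,0,0,0],[-0.031,0.03,0.12,0,0,0],[0,0,0.12,0,0,0],[0,0,0.12,0,0,0],[0,0,0.1,0,0,0],[0,0,0.06,0,0,0],[0,0,0.04,0,0,0],[0,0,0.03,0,0,0],[0,0,0.008,0,0,0],[0,0,0,0,0,0]]]' 0
python3 -m pendant '[[[0,0,0,0,0,0],[0,0,0,0,0,0],[0,0,0,0,0,0],[0,0,0,0,0,0],[0,0,0,0,0,0],[0,0,0,0,0,0],[0,0,0,0,0,0],[0,0,0,0,0,0]]]' 1 30
```

```text
t: 3.82
ee_pos: [613.7, 211.3, 67.4]
tool_rot: [180.0, 0.0, 135.0]
force: [0.5, -0.1, 0.1]
finger_gap: 86.9
grasp_force: 0.0
t: 4.48
ee_pos: [613.3, 211.2, 67.2]
tool_rot: [-180.0, 0.0, 135.0]
force: [-0.1, 0.3, -0.1]
finger_gap: 41.6
grasp_force: 0.0
```

```bash
python3 -m pendant '[[[0,0,0,0,0,0],[0,0,0,0,0,0],[0,0,0,0,0,0],[0,0,-0.01,0,0,0],[0,0,-0.03,0,0,0],[0,0,-0.06,0,0,0],[0,0,-0.08,0,0,0],[0,0,-0.08,0,0,0],[0,0,-0.07,0,0,0],[0,0,-0.05,0,0,0],[0,0,-0.02,0,0,0],[0,0,0,0,0,0]]]' 1 30
python3 -c "
from h import *
delta(490-0,-160,187)
w=snap('wrist'); cv2.imwrite('pics/w2.png',w['image'][:,:,::-1])"
```

```text
t: 5.48
ee_pos: [614.4, 211.4, 189.5]
tool_rot: [179.8, 0.1, 135.0]
force: [0.6, -0.4, -0.9]
finger_gap: 39.4
grasp_force: 30.0
ee [614.4 211.4 189.5] d_tool mm [-174.6 -350.6    1.7] units [-0.582  -1.1688  0.0058]
```

View pics/w2.png

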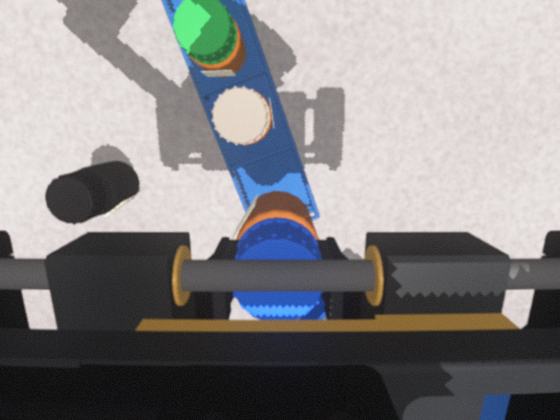

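The wrist view shows the blue bottle upright in the pads at (278,265). White stands at (241,116) and green at (205,28), both undisturbed. I'll carry blue high to a view over the tray.

```bash
python3 -m pendant '[[[0,0,-0.08,0,0,0],[0,0,-0.12,0,0,0],[0,0,-0.1,0,0,0],[-0.028,-0.039,-0.035,0,0,0],[-0.056,-0.077,0,0,0,0],[-0.07,-0.096,0,0,0,0],[-0.07,-0.096,0,0,0,0],[-0.07,-0.096,0,0,0,0],[-0.07,-0.096,0,0,0,0],[-0.07,-0.096,0,0,0,0],[-0.07,-0.096,0,0,0,0]]]'
python3 -m pendant '[[[-0.07,-0.096,0,0,0,0],[-0.07,-0.096,0,0,0,0],[-0.07,-0.096,0,0,0,0],[-0.07,-0.096,0,0,0,0],[-0.07,-0.096,0,0,0,0],[-0.047,-0.064,0,0,0,0],[-0.023,-0.032,0,0,0,0],[-0.01,-0.013,0,0,0,0],[0,0,0,0,0,0],[0,0,0,0,0,0]]]'
python3 -c "
from h import *
w=snap('wrist'); cv2.imwrite('pics/w3.png',w['image'][:,:,::-1])"
```

```text
t: 6.45
ee_pos: [571.1, -44.7, 285.3]
tool_rot: [-179.8, -0.2, 135.0]
force: [0.1, 0.1, -1.5]
finger_gap: 39.5
grasp_force: 30.0
t: 7.28
ee_pos: [539.3, -257.3, 286.8]
tool_rot: [180.0, -0.1, 135.0]
force: [-0.6, 1.6, -1.3]
finger_gap: 39.6
grasp_force: 30.0
```

View pics/w3.png

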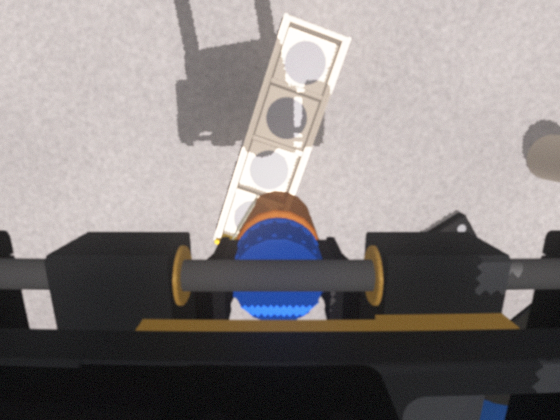

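The wrist view shows the tray's place-4 mat at (305,62), place 3 at (286,118) and place 2 at (269,170). The yellow corner is at (218,240).

```bash
python3 - <<'E'
from h import *
w,b=snap("wrist"),snap("side")
S=[(241.1,283.4),(257.4,306),(275.4,331.1)]
P=[]
for uv,s in zip([(305,62),(286.5,118),(269,170)],S):
    p=plane(w,uv,8);P.append(p[:2]);X,e=tri([ray(w,uv),ray(b,s)]);print(p.round(1),X.round(1),round(e,1),plane(b,s,8).round(1))
P=np.array(P);Q=np.array([(459.6,-129.7),(490.9,-193.6),(522.1,-257.5),(552.3,-319)])
M=(P+Q[:3])/2; u=(M[2]-M[0]);u/=np.linalg.norm(u);c=M.mean(0); print("yaw",np.degrees(np.arctan2(u[1],u[0])))
for k in (-1,0,1,2): print("place",3-k,(c+70*k*u).round(1))
t=c-70*u; delta(t[0],t[1],72)
print("wash",plane(b,(375,238),3),"timer",plane(b,(392,285),20))
E
```

```text
[ 461.9 -131.2    8. ] [ 460.8 -131.4    9.5] 1.2 [ 459.6 -129.8    8. ]
[ 493.6 -194.4    8. ] [ 492.3 -194.4    8.8] 1.3 [ 491.  -193.6    8. ]
[ 524.6 -257.1    8. ] [ 523.4 -257.2    7.8] 1.3 [ 522.1 -257.4    8. ]
yaw -63.73993882041241
place 4 [ 461.2 -131.1]
place 3 [ 492.1 -193.9]
place 2 [ 523.1 -256.7]
place 1 [ 554.1 -319.5]
ee [ 539.9 -256.9  287.6] d_tool mm [144.4  33.5 215.7] units [0.4814 0.1116 0.719 ]
wash [776.82563488   1.35326419   3.        ] timer [ 767.97254932 -167.38653608   20.        ]
```

```bash
python3 -m pendant '[[[0.03,0.007,0,0,0,0],[0.07,0.016,0,0,0,0],[0.1,0.023,0,0,0,0],[0.1,0.023,0.03,0,0,0],[0.1,0.023,0.06,0,0,0],[0.06,0.014,0.1,0,0,0],[0.021,0.005,0.1,0,0,0],[0,0,0.1,0,0,0],[0,0,0.1,0,0,0],[0,0,0.08,0,0,0],[0,0,0.06,0,0,0]]]'
python3 -m pendant '[[[0,0,0.04,0,0,0],[0,0,0.02,0,0,0],[0,0,0.015,0,0,0],[0,0,0.01,0,0,0],[0,0,0,0,0,0],[0,0,0,0,0,0]]]'; python3 -c "
from h import *
delta(461.2,-131.1,68)"
```

```text
t: 8.35
ee_pos: [460.3, -131.3, 97.3]
tool_rot: [-180.0, -0.1, 135.1]
force: [0.2, -0.3, -0.4]
finger_gap: 38.9
grasp_force: 30.0
t: 8.85
ee_pos: [461.7, -133.2, 73.8]
tool_rot: [180.0, 0.1, 135.0]
force: [0.5, -0.4, -1.1]
finger_gap: 39.1
grasp_force: 30.0
ee [ 461.7 -133.2   73.8] d_tool mm [1.9 1.1 5.8] units [0.0062 0.0036 0.0194]
```

```bash
python3 -m pendant '[[[0.003,0.002,0.004,0,0,0],[0.003,0.002,0.004,0,0,0],[0,0,0.0035,0,0,0],[0,0,0.0035,0,0,0],[0,0,0.0025,0,0,0],[0,0,0,0,0,0],[0,0,0,0,0,0]]]'
```

```text
t: 9.43
ee_pos: [460.8, -131.0, 67.8]
tool_rot: [-180.0, -0.0, 135.0]
force: [0.5, 0.3, -1.4]
finger_gap: 38.9
grasp_force: 30.0
```

```bash
python3 -m pendant '[[[0,0,0.002,0,0,0],[0,0,0.002,0,0,0],[0,0,0,0,0,0]]]'; python3 -m pendant '[[[0,0,0.0015,0,0,0],[0,0,0.0015,0,0,0],[0,0,0,0,0,0]]]'
```

```text
t: 9.68
ee_pos: [460.9, -131.1, 67.1]
tool_rot: [180.0, 0.0, 135.0]
force: [-1.2, 0.1, 3.6]
finger_gap: 38.7
grasp_force: 30.0
t: 9.93
ee_pos: [461.0, -131.1, 67.0]
tool_rot: [180.0, 0.1, 135.0]
force: [-2.3, 1.0, 11.6]
finger_gap: 39.1
grasp_force: 30.0
```

```bash
python3 -m pendant '[[[0,0,0,0,0,0],[0,0,0,0,0,0],[0,0,0,0,0,0],[0,0,0,0,0,0],[0,0,0,0,0,0],[0,0,0,0,0,0],[0,0,-0.03,0,0,0],[0,0,-0.08,0,0,0],[0,0,-0.1,0,0,0],[0,0,-0.12,0,0,0],[0,0,-0.08,0,0,0],[0,0,0,0,0,0]]]' 0; python3 -c "
from h import *
delta(544.3,240,192)
b=snap('side'); cv2.imwrite('pics/s4.png',cv2.resize(b['image'][120:400,170:420],None,fx=2,fy=2)[:,:,::-1])"
```

```text
t: 10.93
ee_pos: [463.9, -132.5, 194.1]
tool_rot: [179.8, 0.6, 135.0]
force: [0.1, 0.4, 0.6]
finger_gap: 87.0
grasp_force: 0.0
ee [ 463.9 -132.5  194.1] d_tool mm [206.4 320.3   0.8] units [0.688  1.0678 0.0027]
```

View pics/s4.png

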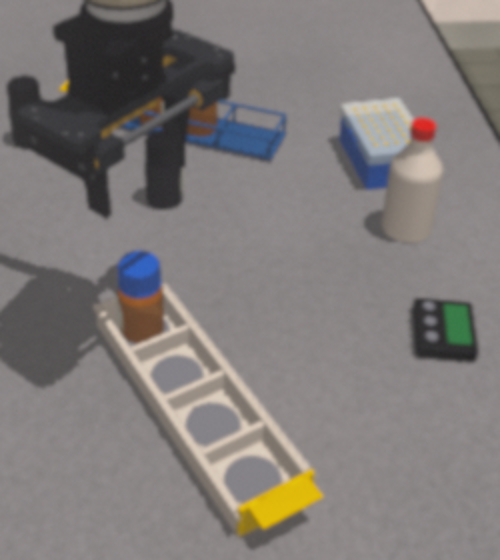

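The side view shows the blue bottle upright in tray place 4 at crop pixel (140,295). The bystanders are untouched.

```bash
python3 -m pendant '[[[0.02,0.032,0,0,0,0],[0.047,0.075,0,0,0,0],[0.068,0.107,0,0,0,0],[0.068,0.107,0,0,0,0],[0.068,0.107,0,0,0,0],[0.068,0.107,0,0,0,0],[0.068,0.107,0,0,0,0],[0.068,0.107,0,0,0,0],[0.068,0.107,0,0,0,0],[0.068,0.107,0,0,0,0],[0.047,0.075,0,0,0,0],[0.02,0.032,0,0,0,0]]]'; python3 -m pendant '[[[0,0,0,0,0,0],[0,0,0,0,0,0]]]'
python3 - <<'E'
from h import *
delta(544.3,240,67.2); w=snap("wrist"); cv2.imwrite("pics/w5.png",w["image"][:,:,::-1])
E
```

```text
t: 11.98
ee_pos: [542.7, 244.1, 186.7]
tool_rot: [-179.9, -0.2, 135.2]
force: [-0.1, -0.3, -0.1]
finger_gap: 87.1
grasp_force: 0.0
t: 12.15
ee_pos: [542.4, 239.7, 187.2]
tool_rot: [-179.8, -0.1, 135.1]
force: [-0.4, 0.2, -0.2]
finger_gap: 87.1
grasp_force: 0.0
ee [542.4 239.7 187.2] d_tool mm [ -1.3   2.  120. ] units [-0.0043  0.0065  0.4001]
```

View pics/w5.png

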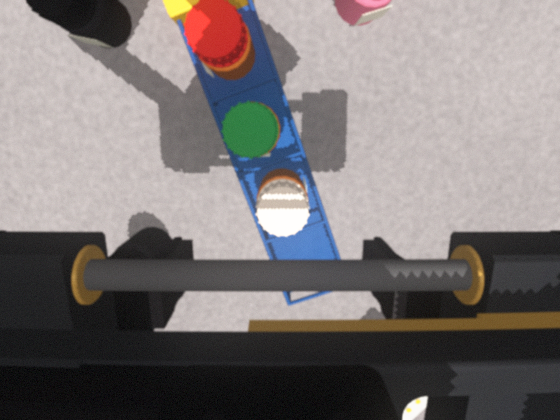

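White is at (283,209) between the fingers, with green at (250,130) and red at (215,30). I'll refine all three positions from this view.

```bash
python3 - <<'E'
from h import *
w=snap("wrist")
for n,uv in [("white",(283,209)),("green",(250,130)),("red",(215,28))]: print(n,plane(w,uv,97).round(1))
p=plane(w,(283,209),97); delta(p[0],p[1],67.2)
E
```

```text
white [542.8 244.4  97. ]
green [483.2 269.3  97. ]
red [417.9 301.9  97. ]
ee [542.9 238.4 187.9] d_tool mm [  4.2   4.5 120.7] units [0.014  0.0149 0.4023]
```

```bash
python3 -m pendant '[[[0.008,0.011,0.04,0,0,0],[0,0,0.1,0,0,0],[0,0,0.11,0,0,0],[0,0,0.08,0,0,0],[0,0,0.04,0,0,0],[0,0,0.02,0,0,0],[0,0,0.01,0,0,0],[0,0,0,0,0,0]]]'; python3 -m pendant '[[[0,0,0,0,0,0],[0,0,0,0,0,0],[0,0,0,0,0,0],[0,0,0,0,0,0],[0,0,0,0,0,0],[0,0,0,0,0,0],[0,0,0,0,0,0],[0,0,0,0,0,0],[0,0,0,0,0,0],[0,0,0,0,0,0],[0,0,0,0,0,0]]]' 1 30
```

```text
t: 12.92
ee_pos: [545.1, 243.6, 68.9]
tool_rot: [180.0, 0.0, 135.0]
force: [0.1, 0.0, 0.6]
finger_gap: 86.8
grasp_force: 0.0
t: 13.83
ee_pos: [544.5, 243.8, 68.8]
tool_rot: [-180.0, -0.0, 135.0]
force: [-0.5, -0.5, 0.3]
finger_gap: 39.5
grasp_force: 30.0
```

```bash
python3 -m pendant '[[[0,0,-0.01,0,0,0],[0,0,-0.03,0,0,0],[0,0,-0.06,0,0,0],[0,0,-0.09,0,0,0],[0,0,-0.1,0,0,0],[0,0,-0.08,0,0,0],[0,0,-0.03,0,0,0],[-0.018,-0.023,-0.01,0,0,0],[-0.045,-0.058,0,0,0,0],[-0.073,-0.092,0,0,0,0],[-0.077,-0.098,0,0,0,0],[-0.077,-0.098,0,0,0,0]]]'; python3 -m pendant '[[[-0.077,-0.098,0,0,0,0],[-0.077,-0.098,0,0,0,0],[-0.077,-0.098,0,0,0,0],[-0.077,-0.098,0,0,0,0],[-0.077,-0.098,0,0,0,0],[-0.077,-0.098,0,0,0,0],[-0.073,-0.092,0,0,0,0],[-0.045,-0.058,0,0,0,0],[-0.027,-0.035,0,0,0,0],[-0.011,-0.012,0,0,0,0],[0,0,0,0,0,0],[0,0,0,0,0,0]]]'; python3 -c "
from h import *
delta(492.1,-193.9,72)"
```

```text
t: 14.83
ee_pos: [525.9, 102.6, 190.2]
tool_rot: [-179.8, -0.1, 135.1]
force: [0.3, -0.4, -0.8]
finger_gap: 39.4
grasp_force: 30.0
t: 15.83
ee_pos: [491.8, -192.2, 191.1]
tool_rot: [180.0, -0.1, 135.0]
force: [-0.6, 0.6, -1.8]
finger_gap: 39.1
grasp_force: 30.0
ee [ 491.8 -192.2  191.1] d_tool mm [ -1.7  -1.  119.1] units [-0.0056 -0.0033  0.3971]
```

```bash
python3 -m pendant '[[[-0.003,-0.002,0.03,0,0,0],[-0.002,-0.001,0.08,0,0,0],[0,0,0.1,0,0,0],[0,0,0.08,0,0,0],[0,0,0.05,0,0,0],[0,0,0.03,0,0,0],[0,0,0.015,0,0,0],[0,0,0.005,0,0,0],[0,0,0.0035,0,0,0],[0,0,0.0035,0,0,0],[0,0,0,0,0,0],[0,0,0,0,0,0]]]'
```

```text
t: 16.83
ee_pos: [493.3, -195.6, 73.5]
tool_rot: [180.0, 0.1, 135.0]
force: [0.3, -0.2, -1.2]
finger_gap: 39.3
grasp_force: 30.0
```

```bash
python3 -m pendant '[[[0.003,0,0.0035,0,0,0],[0.002,0,0.0035,0,0,0],[0,0,0.003,0,0,0],[0,0,0.002,0,0,0],[0,0,0.002,0,0,0],[0,0,0,0,0,0],[0,0,0,0,0,0]]]'; python3 -m pendant '[[[0,0,0.002,0,0,0],[0,0,0,0,0,0]]]'
```

```text
t: 17.42
ee_pos: [491.9, -194.3, 68.8]
tool_rot: [-180.0, 0.0, 135.0]
force: [0.2, -0.4, 1.4]
finger_gap: 39.2
grasp_force: 30.0
t: 17.58
ee_pos: [491.9, -194.5, 68.7]
tool_rot: [-180.0, 0.0, 135.0]
force: [-1.6, -0.5, 6.1]
finger_gap: 39.0
grasp_force: 30.0
```

```bash
python3 -m pendant '[[[0,0,0,0,0,0],[0,0,0,0,0,0],[0,0,0,0,0,0],[0,0,0,0,0,0],[0,0,0,0,0,0],[0,0,0,0,0,0],[0,0,-0.03,0,0,0],[0,0,-0.08,0,0,0],[0,0,-0.1,0,0,0],[0,0,-0.12,0,0,0],[0,0,-0.08,0,0,0],[0.022,0.021,0,0,0,0]]]' 0
python3 -m pendant '[[[0.056,0.054,0,0,0,0],[0.089,0.086,0,0,0,0],[0.095,0.091,0,0,0,0],[0.095,0.091,0,0,0,0],[0.095,0.091,0,0,0,0],[0.095,0.091,0,0,0,0],[0.095,0.091,0,0,0,0],[0.095,0.091,0,0,0,0],[0.095,0.091,0,0,0,0],[0.095,0.091,0,0,0,0],[0.089,0.086,0,0,0,0],[0.056,0.054,0,0,0,0]]]'
python3 -m pendant '[[[0.033,0.032,0,0,0,0],[0.011,0.011,0,0,0,0],[0,0,0,0,0,0],[0,0,0,0,0,0]]]'
python3 - <<'E'
from h import *
w=snap("wrist"); delta(483.2,270,68)
for c,box in [("green",(230,150,330,240)),("red",(180,60,320,180))]:
    m=mask(w["image"],c); k=np.zeros_like(m); k[box[1]:box[3],box[0]:box[2]]=1
    cs,_=cv2.findContours(m*k,0,1);q=max(cs,key=cv2.contourArea);(u,v),r=cv2.minEnclosingCircle(q); print(c,u,v,r,plane(w,(u,v),97).round(1))
cv2.imwrite("pics/w6.png",w["image"][:,:,::-1])
E
```

```text
t: 18.58
ee_pos: [495.3, -188.2, 196.8]
tool_rot: [179.9, 0.8, 134.9]
force: [1.2, -0.8, 0.3]
finger_gap: 87.4
grasp_force: 0.0
t: 19.58
ee_pos: [481.4, 255.1, 190.7]
tool_rot: [180.0, -0.1, 135.1]
force: [0.8, -0.3, -0.7]
finger_gap: 86.8
grasp_force: 0.0
t: 19.92
ee_pos: [482.2, 268.9, 190.6]
tool_rot: [-179.9, 0.0, 135.0]
force: [0.0, 0.3, 0.7]
finger_gap: 87.1
grasp_force: 0.0
ee [482.4 268.5 190.7] d_tool mm [  0.5   1.8 122.7] units [0.0016 0.006  0.409 ]
green 277.67242431640625 209.01724243164062 27.60639190673828 [480.2 271.   97. ]
red 247.8016357421875 121.59782409667969 27.729768753051758 [417.5 302.4  97. ]
```

View pics/w6.png

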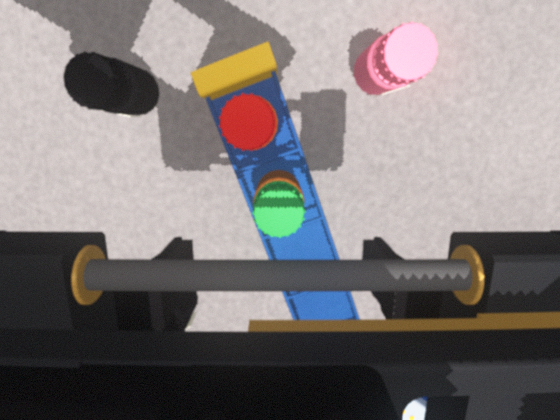

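The view shows green at (278,209), centred between the fingers, and red at (248,122). The black and pink bottles are clear of the descent.

```bash
python3 -m pendant '[[[0.003,0.002,0.04,0,0,0],[0,0,0.1,0,0,0],[0,0,0.12,0,0,0],[0,0,0.08,0,0,0],[0,0,0.04,0,0,0],[0,0,0.018,0,0,0],[0,0,0.01,0,0,0],[0,0,0,0,0,0]]]'; python3 -m pendant '[[[0,0,0,0,0,0],[0,0,0,0,0,0],[0,0,0,0,0,0],[0,0,0,0,0,0],[0,0,0,0,0,0],[0,0,0,0,0,0],[0,0,0,0,0,0],[0,0,0,0,0,0],[0,0,0,0,0,0],[0,0,0,0,0,0],[0,0,0,0,0,0]]]' 1 30; python3 -c "
from h import *
delta(523.1,-256.7,68)"
```

```text
t: 20.63
ee_pos: [482.7, 270.1, 68.5]
tool_rot: [-180.0, 0.0, 134.9]
force: [0.3, 0.4, 0.2]
finger_gap: 87.1
grasp_force: 0.0
t: 21.55
ee_pos: [482.1, 271.0, 68.5]
tool_rot: [-180.0, -0.0, 135.0]
force: [-0.6, -1.0, 1.0]
finger_gap: 39.4
grasp_force: 30.0
ee [482.1 271.   68.5] d_tool mm [-402.1 -344.1    0.5] units [-1.3403 -1.1471  0.0018]
```

```bash
python3 -m pendant '[[[0,0,-0.01,0,0,0],[0,0,-0.03,0,0,0],[0,0,-0.06,0,0,0],[0,0,-0.09,0,0,0],[0,0,-0.1,0,0,0],[0,0,-0.08,0,0,0],[0,0,-0.03,0,0,0],[-0.027,-0.023,-0.01,0,0,0],[-0.067,-0.057,0,0,0,0],[-0.094,-0.08,0,0,0,0],[-0.1005,-0.086,0,0,0,0],[-0.1005,-0.086,0,0,0,0]]]'; python3 -m pendant '[[[-0.1005,-0.086,0,0,0,0],[-0.1005,-0.086,0,0,0,0],[-0.1005,-0.086,0,0,0,0],[-0.1005,-0.086,0,0,0,0],[-0.1005,-0.086,0,0,0,0],[-0.1005,-0.086,0,0,0,0],[-0.1005,-0.086,0,0,0,0],[-0.1005,-0.086,0,0,0,0],[-0.08,-0.069,0,0,0,0],[-0.04,-0.034,0,0,0,0],[-0.02,-0.017,0,0,0,0],[-0.0067,-0.006,0,0,0,0]]]'; python3 -m pendant '[[[0,0,0,0,0,0],[0,0,0,0,0,0]]]'; python3 -c "
from h import *
delta(523.1,-256.7,68.5)"
```

```text
t: 22.55
ee_pos: [492.7, 116.2, 190.0]
tool_rot: [-179.8, -0.1, 135.1]
force: [0.3, -0.3, -2.1]
finger_gap: 39.0
grasp_force: 30.0
t: 23.55
ee_pos: [522.2, -256.9, 190.2]
tool_rot: [-180.0, -0.2, 134.9]
force: [-0.7, -0.1, -2.3]
finger_gap: 39.5
grasp_force: 30.0
t: 23.72
ee_pos: [522.7, -254.2, 190.9]
tool_rot: [180.0, -0.2, 135.1]
force: [-0.6, 0.6, -1.0]
finger_gap: 39.1
grasp_force: 30.0
ee [ 522.7 -254.2  190.9] d_tool mm [ -2.4  -1.4 122.4] units [-0.0079 -0.0048  0.4081]
```

```bash
python3 -m pendant '[[[0,0,0.03,0,0,0],[0,0,0.08,0,0,0],[0,0,0.1,0,0,0],[0,0,0.08,0,0,0],[0,0,0.05,0,0,0],[0,0,0.03,0,0,0],[0,0,0.012,0,0,0],[0,0,0.005,0,0,0],[0,0,0.0035,0,0,0],[0,0,0.0035,0,0,0],[0,0,0,0,0,0],[0,0,0,0,0,0]]]'; python3 -c "
from h import *
delta(523.1,-256.7,68.5)"
```

```text
t: 24.72
ee_pos: [523.8, -256.6, 74.1]
tool_rot: [180.0, 0.1, 135.0]
force: [-0.0, -0.4, -1.2]
finger_gap: 39.3
grasp_force: 30.0
ee [ 523.8 -256.6   74.1] d_tool mm [ 0.4 -0.5  5.6] units [ 0.0015 -0.0018  0.0188]
```

```bash
python3 -m pendant '[[[0,0,0.0035,0,0,0],[0,0,0.0035,0,0,0],[0,0,0.0035,0,0,0],[0,0,0.003,0,0,0],[0,0,0.002,0,0,0],[0,0,0.0015,0,0,0],[0,0,0,0,0,0],[0,0,0,0,0,0]]]'; python3 -m pendant '[[[0,0,0.002,0,0,0],[0,0,0,0,0,0]]]'
```

```text
t: 25.38
ee_pos: [523.4, -256.4, 68.5]
tool_rot: [-180.0, 0.0, 135.0]
force: [-1.2, 0.1, 1.4]
finger_gap: 38.9
grasp_force: 30.0
t: 25.55
ee_pos: [523.5, -256.6, 68.5]
tool_rot: [-180.0, 0.0, 135.0]
force: [-1.8, 0.6, 6.2]
finger_gap: 39.3
grasp_force: 30.0
```

```bash
python3 -m pendant '[[[0,0,0,0,0,0],[0,0,0,0,0,0],[0,0,0,0,0,0],[0,0,0,0,0,0],[0,0,0,0,0,0],[0,0,0,0,0,0],[0,0,-0.03,0,0,0],[0,0,-0.08,0,0,0],[0,0,-0.1,0,0,0],[0,0,-0.12,0,0,0],[0,0,-0.08,0,0,0],[0.031,0.021,0,0,0,0]]]' 0
python3 -m pendant '[[[0.078,0.053,0,0,0,0],[0.1096,0.0747,0,0,0,0],[0.1096,0.0747,0,0,0,0],[0.1096,0.0747,0,0,0,0],[0.1096,0.0747,0,0,0,0],[0.1096,0.0747,0,0,0,0],[0.1096,0.0747,0,0,0,0],[0.1096,0.0747,0,0,0,0],[0.1096,0.0747,0,0,0,0],[0.1096,0.0747,0,0,0,0],[0.1096,0.0747,0,0,0,0],[0.1096,0.0747,0,0,0,0]]]'
python3 -m pendant '[[[0.1096,0.0747,0,0,0,0],[0.078,0.053,0,0,0,0],[0.039,0.027,0,0,0,0],[0.016,0.011,0,0,0,0],[0.008,0.005,0,0,0,0],[0,0,0,0,0,0],[0,0,0,0,0,0]]]'
python3 - <<'E'
from h import *
w=snap("wrist"); delta(417.8,301.8,68.3)
for c,box in [("red",(230,150,330,240))]:
    m=mask(w["image"],c); k=np.zeros_like(m); k[box[1]:box[3],box[0]:box[2]]=1
    cs,_=cv2.findContours(m*k,0,1);q=max(cs,key=cv2.contourArea);(u,v),r=cv2.minEnclosingCircle(q); print(c,u,v,r,plane(w,(u,v),97).round(1))
cv2.imwrite("pics/w7.png",w["image"][:,:,::-1])
E
```

```text
t: 26.55
ee_pos: [525.2, -249.3, 197.2]
tool_rot: [179.9, 0.9, 134.9]
force: [0.5, 0.2, 0.5]
finger_gap: 86.7
grasp_force: 0.0
t: 27.55
ee_pos: [432.9, 214.5, 190.5]
tool_rot: [-180.0, -0.0, 135.0]
force: [0.4, 0.1, 1.2]
finger_gap: 87.2
grasp_force: 0.0
t: 28.13
ee_pos: [417.5, 301.0, 190.5]
tool_rot: [-180.0, 0.0, 135.0]
force: [-1.0, 0.1, -0.5]
finger_gap: 86.8
grasp_force: 0.0
ee [417.7 300.8 190.5] d_tool mm [  0.6   0.9 122.2] units [0.0019 0.0029 0.4073]
red 278.0 202.0 22.0908203125 [411.7 307.3  97. ]
```

View pics/w7.png

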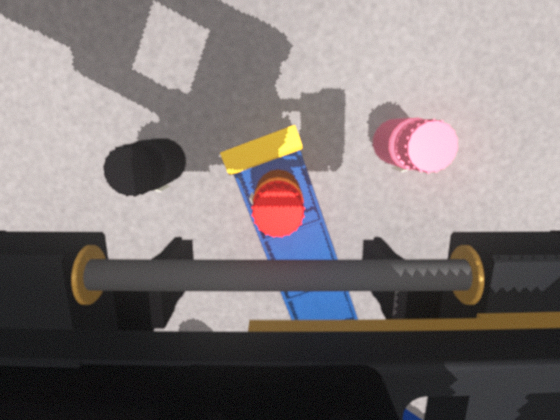

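The view shows red at (278,209), centred between the fingers. The black bottle at (145,167) is ahead of the left finger, so I'll narrow the opening for the descent.

```bash
python3 -m pendant '[[[0,0.001,0.02,0,0,0],[0,0,0.05,0,0,0],[0,0,0.1,0,0,0],[0,0,0.12,0,0,0],[0,0,0.07,0,0,0],[0,0,0.03,0,0,0],[0,0,0.012,0,0,0],[0,0,0.005,0,0,0],[0,0,0,0,0,0]]]' 0.25; python3 -m pendant '[[[0,0,0,0,0,0],[0,0,0,0,0,0],[0,0,0,0,0,0],[0,0,0,0,0,0],[0,0,0,0,0,0],[0,0,0,0,0,0],[0,0,0,0,0,0],[0,0,0,0,0,0],[0,0,0,0,0,0],[0,0,0,0,0,0]]]' 1 30; python3 -c "
from h import *
delta(554.1,-319.5,68.5)"
```

```text
t: 28.93
ee_pos: [418.6, 302.2, 69.1]
tool_rot: [179.9, 0.0, 135.0]
force: [-0.6, 0.3, 0.1]
finger_gap: 65.4
grasp_force: 0.0
t: 29.77
ee_pos: [417.8, 302.2, 68.9]
tool_rot: [180.0, 0.0, 135.0]
force: [-0.6, -0.2, 4.6]
finger_gap: 39.4
grasp_force: 30.0
ee [417.8 302.2  68.9] d_tool mm [-5.359e+02 -3.433e+02  4.000e-01] units [-1.7864e+00 -1.1445e+00  1.4000e-03]
```

```bash
python3 -m pendant '[[[0,0,-0.01,0,0,0],[0,0,-0.03,0,0,0],[0,0,-0.06,0,0,0],[0,0,-0.09,0,0,0],[0,0,-0.1,0,0,0],[0,0,-0.08,0,0,0],[0,0,-0.03,0,0,0],[-0.036,-0.023,-0.01,0,0,0],[-0.071,-0.046,0,0,0,0],[-0.107,-0.0687,0,0,0,0],[-0.107,-0.0687,0,0,0,0],[-0.107,-0.0687,0,0,0,0]]]'; python3 -m pendant '[[[-0.107,-0.0687,0,0,0,0],[-0.107,-0.0687,0,0,0,0],[-0.107,-0.0687,0,0,0,0],[-0.107,-0.0687,0,0,0,0],[-0.107,-0.0687,0,0,0,0],[-0.107,-0.0687,0,0,0,0],[-0.107,-0.0687,0,0,0,0],[-0.107,-0.0687,0,0,0,0],[-0.107,-0.0687,0,0,0,0],[-0.107,-0.0687,0,0,0,0],[-0.107,-0.0687,0,0,0,0],[-0.09,-0.057,0,0,0,0]]]'; python3 -m pendant '[[[-0.054,-0.034,0,0,0,0],[-0.026,-0.016,0,0,0,0],[-0.011,-0.007,0,0,0,0],[0,0,0,0,0,0],[0,0,0,0,0,0]]]'; python3 -c "
from h import *
delta(554.1,-319.5,68.7)"
```

```text
t: 30.77
ee_pos: [449.5, 151.8, 190.9]
tool_rot: [-179.9, -0.0, 135.1]
force: [1.1, 0.0, -0.9]
finger_gap: 39.1
grasp_force: 30.0
t: 31.77
ee_pos: [546.3, -290.7, 190.4]
tool_rot: [-180.0, -0.1, 134.9]
force: [1.2, 0.2, -0.7]
finger_gap: 39.2
grasp_force: 30.0
t: 32.18
ee_pos: [553.1, -317.7, 190.9]
tool_rot: [180.0, -0.2, 135.0]
force: [0.3, 0.5, -1.6]
finger_gap: 38.9
grasp_force: 30.0
ee [ 553.1 -317.7  190.9] d_tool mm [ -2.3  -0.6 122.2] units [-0.0077 -0.0021  0.4073]
```

```bash
python3 -m pendant '[[[0,0,0.03,0,0,0],[0,0,0.08,0,0,0],[0,0,0.1,0,0,0],[0,0,0.08,0,0,0],[0,0,0.05,0,0,0],[0,0,0.03,0,0,0],[0,0,0.012,0,0,0],[0,0,0.005,0,0,0],[0,0,0.0035,0,0,0],[0,0,0.0015,0,0,0],[0,0,0,0,0,0],[0,0,0,0,0,0]]]'; python3 -c "
from h import *
delta(554.1,-319.5,68.5)"
```

```text
t: 33.18
ee_pos: [554.3, -319.9, 74.9]
tool_rot: [180.0, 0.1, 135.0]
force: [0.0, -0.4, -1.8]
finger_gap: 39.4
grasp_force: 30.0
ee [ 554.3 -319.9   74.9] d_tool mm [0.4 0.2 6.4] units [0.0014 0.0007 0.0213]
```

```bash
python3 -m pendant '[[[0,0,0.0035,0,0,0],[0,0,0.0035,0,0,0],[0,0,0.0035,0,0,0],[0,0,0.0035,0,0,0],[0,0,0.0025,0,0,0],[0,0,0.0015,0,0,0],[0,0,0.001,0,0,0],[0,0,0,0,0,0],[0,0,0,0,0,0]]]'
```

```text
t: 33.93
ee_pos: [554.0, -319.8, 69.0]
tool_rot: [-180.0, 0.1, 135.0]
force: [-1.5, 0.3, 5.5]
finger_gap: 39.0
grasp_force: 30.0
```

```bash
python3 -m pendant '[[[0,0,0,0,0,0],[0,0,0,0,0,0],[0,0,0,0,0,0],[0,0,0,0,0,0],[0,0,0,0,0,0],[0,0,0,0,0,0],[0,0,-0.03,0,0,0],[0,0,-0.08,0,0,0],[0,0,-0.12,0,0,0],[0,0,-0.12,0,0,0],[0,0,-0.12,0,0,0],[0,0,-0.12,0,0,0]]]' 0; python3 -m pendant '[[[0,0,-0.06,0,0,0],[0,0,0,0,0,0],[0,0,0,0,0,0],[0,0,0,0,0,0],[0,0,0,0,0,0],[0,0,0,0,0,0]]]'; python3 -c "
from h import *
a,b=snap('scene'),snap('side')
f=lambda i:cv2.resize(i,(400,300))
cv2.imwrite('pics/f.png',np.vstack([np.hstack([f(a['image']),f(b['image'])]),np.hstack([f(a['image'][100:220,120:280]),f(b['image'][180:400,180:473])])])[:,:,::-1])"
```

```text
t: 34.93
ee_pos: [553.6, -319.3, 247.6]
tool_rot: [180.0, 0.0, 135.0]
force: [1.3, -1.4, -0.1]
finger_gap: 86.8
grasp_force: 0.0
t: 35.43
ee_pos: [552.9, -318.9, 261.2]
tool_rot: [-180.0, -0.2, 135.0]
force: [0.2, -0.4, -0.3]
finger_gap: 87.0
grasp_force: 0.0
```

View pics/f.png

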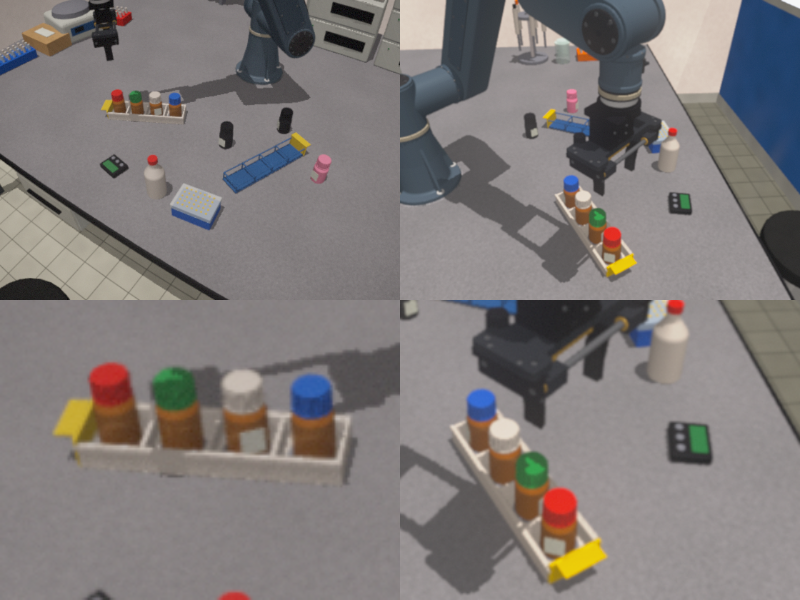

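The final view shows all four bottles upright in the tray. From the yellow end they are red (110,405), green (177,405), white (243,405) and blue (313,412) in the crop. The rack is empty, the bystanders are in place, and the gripper is clear.

```bash
python3 -c "
from rig import workorder
print(workorder.close_job())"
```

```text
the job is handed in; nothing more can be done
None
```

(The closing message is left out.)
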